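# Balance the centrifuge rotor with two rings

## Robot

A 6-joint arm with a two-finger parallel gripper is mounted at the origin on a cart in front of the work surface, level with it; the furniture and walls round the work are solid. World frame = base frame: x ahead of the robot, y to its left, z up, the work surface at z = 0. Lengths are in m, angles in rad, forces in N, time in s.
With the tool pointing down it reaches from about 0.325 to 0.85 m from the base axis. Payload 4.4 kg.
Tool frame: the origin (TCP) lies at the very end of the fingers, on their centre line; the grasp point (between the pads) lies 19 mm behind it; z points along the fingers, y is the line along which they close (so a half turn about z gives the same grasp; the last joint's range is limited). The gripper opens to 94 mm and grips with 3 to 60 N. Pads are 16 mm wide; open, the fingers measure 119 mm over their backs; the gripper's body (75 mm by 177 mm) begins 78 mm behind the grasp point.
Start: joints at [1.054, 0.207, 1.542, -0, 1.393, -0.15], TCP at [0.206, 0.537, 0.205] pointing down, gripper open.
Joint ranges: [-2.73, 2.73], [-0.86, 2.22], [0.23, 2.46], [-1.11, 4.25], [0.08, 2.63], [-2.82, 2.82]. Speed limits (rad/s): [2.79, 2.79, 3.14, 3.14, 3.14, 3.14].

## Interface

Orientations are given as [roll, pitch, yaw] about the fixed x, y, z axes, in that order (R = Rz(yaw) Ry(pitch) Rx(roll)).
In Python, from station import robot gives the robot as it stands.
- The arm moves only by the shell command python3 -m jog 'ROWS' [OPENING] [FORCE]. ROWS is JSON, a list of rows, each an object of numbers: "tx", "ty", "tz": the shift along the tool's x, y, z in mm; "rx", "ry", "rz": the turn, a rotation vector about the tool's x, y, z in rad. A call has 1 to 8 rows; each row shifts and turns the commanded pose from where the row before left it, along the tool's axes as they then stand; what a row does not reach is not made up. A row lasts 1/12 s, in which the tool goes at most 41.7 mm and 7.16 degrees, less where a joint would pass 70% of its speed; a pose out of reach is approached as far as the arm can. A call with a gripper value outside its range is refused whole. OPENING is the gripper command: -1 is shut, 1 is fully open, values between are in proportion, set as the call begins (- or left out, the last holds). The fingers move at their own pace and stop on an object; FORCE is the grip in N (left out, the last holds). Time passes only in rows, so rows that do not move let the fingers close. It gives the time, the measured TCP pose, the force, the opening and the grip force at its end, in the units of the state.
- robot.get_obs(): the state, without advancing time (a new reading comes with each control period).
- robot.grab_frame(name): name is "scene" or "top"; returns the picture (420x560x3 uint8, red, green, blue); there is no depth.
- robot.get_calibration(name): a dict with "mtx" (3x3 intrinsics, pixels), "rvec" (rotation vector, rad) and "tvec" (3), from world to camera coordinates, as OpenCV has them. Camera axes: x right, y down, z forward; pixel columns grow to the right and rows downward; lengths in m; the calibration is good to about 2 mm. A picture is of the moment at which its call begins. get_calibration takes no time and is no camera call.
- robot.job_done(): hands the job in; it is judged then, once.
The state is a dict: "clock": time; "qpos": joint angles; "joint_vel": joint speeds; "joint_efforts": joint torques, N m; "position": TCP position; "eef_rot": TCP orientation; "wrist_force": force on the tool from outside, world axes, zero at the start; "moment": the same for the moment, N m; "opening": opening from 0.0 (shut) to 1.0 (fully open); "grip_force": force on a finger pad.
Only numpy, scipy, OpenCV 4.12 (cv2) and the standard library are available. Lean on these libraries where they do the work, as an engineer would, in place of code of your own. Each camera call takes 0.05 s, during which the arm holds its last target. There are 200 camera calls.

## Task

Balance the four-cup centrifuge rotor: look how high the stack of weights in each cup is, then drop the two loose brass rings into the cups where they are needed, so that any two cups opposite each other across the hub hold equally high stacks. Each ring must end lying flat, fully down on the stack in its cup; leave the weights already in the cups in place and do not disturb the other things on the bench.

Things in the scene. Friction and masses are not known exactly. Their poses are not given: they have to be found in the camera images.
- hub (a point): point on the rotor's axis, level with the cup rims (50 mm above the bench). The rotor is a grey disc 128 mm across, 8 mm thick, fixed to the bench, with four aluminium cups (tubes) standing upright on it in a cross, 42 mm from this axis; a steel hub 39 mm high stands in the middle, lower than the rims. z axis up.
- cup0 (a point): centre of the mouth (rim plane, 50 mm above the bench) of one of the rotor's four cups. Its opposite partner across the hub is cup2, 84 mm away. Each cup: straight bore 35.4 mm across, mouth flared to 41 mm over the top 4 mm, cup floor 42 mm below the rim, rim 45 mm across outside; neighbouring cups are 59 mm apart centre to centre
- cup1 (a point): centre of the mouth (rim plane, 50 mm above the bench) of one of the rotor's four cups. Its opposite partner across the hub is cup3, 84 mm away. Each cup: straight bore 35.4 mm across, mouth flared to 41 mm over the top 4 mm, cup floor 42 mm below the rim, rim 45 mm across outside; neighbouring cups are 59 mm apart centre to centre
- cup2 (a point): centre of the mouth (rim plane, 50 mm above the bench) of one of the rotor's four cups. Its opposite partner across the hub is cup0, 84 mm away. Each cup: straight bore 35.4 mm across, mouth flared to 41 mm over the top 4 mm, cup floor 42 mm below the rim, rim 45 mm across outside; neighbouring cups are 59 mm apart centre to centre
- cup3 (a point): centre of the mouth (rim plane, 50 mm above the bench) of one of the rotor's four cups. Its opposite partner across the hub is cup1, 84 mm away. Each cup: straight bore 35.4 mm across, mouth flared to 41 mm over the top 4 mm, cup floor 42 mm below the rim, rim 45 mm across outside; neighbouring cups are 59 mm apart centre to centre
- red_weight_center (a point): centre (half-way up) of the red balance weight, 34 mm across and 36 mm high (as high as three rings), which stands in one of the cups; which one differs from start to start
- brass_weight_center (a point): centre (half-way up) of the brass weight, 34 mm across and 12 mm high (same as one loose ring), which lies at the bottom of one of the cups; which one differs from start to start
- blue_weight_a_center (a point): centre (half-way up) of a blue weight, 34 mm across and 24 mm high (as high as two rings), which stands in one of the cups; which one differs from start to start
- blue_weight_b_center (a point): centre (half-way up) of the other blue weight, just like the first, in another cup
- ring_a_center (a point): loose brass balance ring: flat disc 34 mm across, 12 mm thick, 80 g, with an 8 mm hole too narrow for fingers; lies flat on the bench. Point: its centre, half-way up (6 mm above its underside); z axis = axis of the disc
- ring_b_center (a point): second loose brass balance ring: flat disc 34 mm across, 12 mm thick, 80 g, with an 8 mm hole too narrow for fingers; lies flat on the bench. Point: its centre, half-way up (6 mm above its underside); z axis = axis of the disc
- flotation_bath: fixed furniture to keep clear of: flotation bath with a tilted control panel, 429x428 mm and 230 mm high (front half 118 mm), left of the work; origin: middle of its underside. The way from the arm's start to the rotor may lead over it
- green_cassette_center (a point): bystander: green embedding cassette, 40x28x11 mm; point 5 mm above the bench at its middle
- moulds_center (a point): bystander: small stack of steel base moulds, 30x39x22 mm; its centre
- marker_center (a point): bystander: marker pen with red cap, 135 mm long, 16 mm thick, lying; its centre
There are look-alikes about, which are no part of the job. What is shaped like the part that bears ring_a_center but black is not meant.

How it is judged:
By the outcome, as a careful person would: the job done as asked, in the order asked, and still so for the second after the job is handed in, with the robot touching nothing.
It also fails if it takes over 54 s, if anything falls off the work surface, if the arm or the gripper's body presses on something with over 40 N, if the wrist force passes 120 N, or if a joint passes its speed limit or range.

## Working session

There is one attempt and no reset: what is moved stays moved. The work goes in short steps, Python scripts to look and compute and a shell command to move; the robot and the scene stay as the last step left them, time stands still between calls to the robot, and variables do not carry over. Pictures are saved under pics/ and viewed, at most 10 in all, crops included, and the job is handed in when it is done.

```bash
ls; mkdir -p pics; python3 - <<'E'
from station import robot
import cv2
for n in("scene","top"):
    f=robot.grab_frame(n); cv2.imwrite(f"pics/{n}0.png",f[:,:,::-1])
    c=robot.get_calibration(n); R=cv2.Rodrigues(c["rvec"])[0]; print(n,c["mtx"],-R.T@c["tvec"].ravel(),R[2])
print(robot.get_obs())
E
```

```text
pics
scene [[439.44145488   0.         277.59725021]
 [  0.         439.44145488 215.82364748]
 [  0.           0.           1.        ]] [0.89757939 0.64247674 0.94580289] [-0.28159825 -0.55013649 -0.786163  ]
top [[399.37362285   0.         276.13936763]
 [  0.         399.37362285 208.11088944]
 [  0.           0.           1.        ]] [0.37671196 0.05165078 1.05826633] [ 0.22482802 -0.01855106 -0.97422185]
{'clock': 0.1, 'qpos': array([ 1.05351309e+00,  2.07314782e-01,  1.54278172e+00, -6.64772250e-07,
        1.39346224e+00, -1.50520641e-01]), 'joint_vel': array([ 1.74511430e-04, -6.96511566e-04, -3.20007179e-03, -4.57450177e-05,
       -1.89602272e-04,  4.97083422e-04]), 'joint_efforts': array([ 1.77993684e-05, -3.71857810e+01, -2.82293504e+01,  7.00663542e-02,
        3.10284435e-02, -3.95258542e-05]), 'position': array([0.20586237, 0.53613196, 0.20443219]), 'eef_rot': array([-3.13964870e+00, -2.94173043e-04,  2.77482989e+00]), 'wrist_force': array([ 0.56021781, -0.09431156, -0.39277898]), 'moment': array([-0.01118255,  0.00591512, -0.02094531]), 'grip_force': 0.0, 'opening': 1.0000351985095117}
```

View pics/scene0.png

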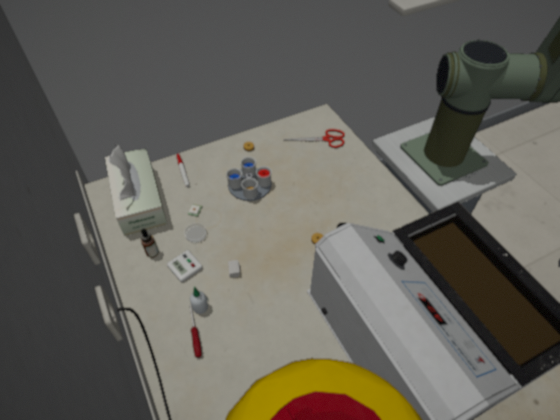

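View pics/top0.png

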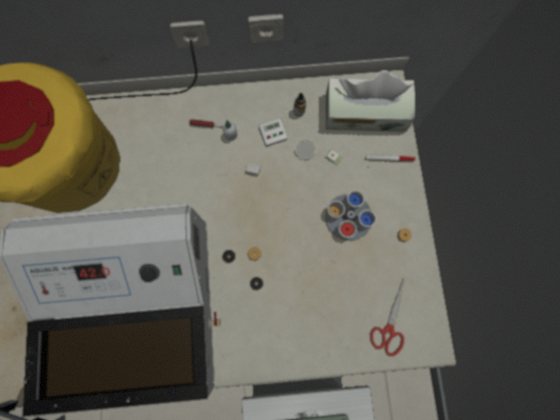

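```bash
cat > h.py <<'E'
from station import robot
import cv2, numpy as np
def ray(n,uv,z):
    c=robot.get_calibration(n); R=cv2.Rodrigues(c["rvec"])[0]; o=-R.T@c["tvec"].ravel()
    d=R.T@np.linalg.inv(c["mtx"])@[uv[0],uv[1],1]; return o+d*(z-o[2])/d[2]
def proj(n,p):
    c=robot.get_calibration(n); return cv2.projectPoints(np.float64([p]),c["rvec"],c["tvec"],c["mtx"],None)[0].ravel()
def blobs(f,lo,hi,box,amin=8):
    h=cv2.cvtColor(f,cv2.COLOR_RGB2HSV); m=cv2.inRange(h,lo,hi); x0,y0,x1,y1=box
    k=np.zeros_like(m); k[y0:y1,x0:x1]=m[y0:y1,x0:x1]
    k=cv2.morphologyEx(k,cv2.MORPH_CLOSE,np.ones((5,5)))
    n,_,s,c=cv2.connectedComponentsWithStats(k); return [(c[i],s[i]) for i in range(1,n) if s[i][4]>=amin]
E
python3 - <<'E'
from h import *
np.set_printoptions(precision=4,suppress=True)
T=robot.grab_frame("top");S=robot.grab_frame("scene")
B=((10,110,90),(26,255,255))
for n,f,bx in(("top",T,(235,190,420,270)),("scene",S,(225,135,335,250))):
    for c,s in blobs(f,*B,bx): print(n,"brass",c,s,ray(n,c,.006))
    for c,s in blobs(f,(100,100,60),(125,255,255),bx): print(n,"blue",c,s)
    for c,s in blobs(f,(0,130,80),(6,255,255),bx): print(n,"red",c,s)
for c,s in blobs(T,(0,0,0),(180,255,60),(215,230,280,300)): print("black",c,s,ray("top",c,.006))
a=cv2.resize(T[180:260,310:420],None,fx=4,fy=4,interpolation=2);b=cv2.resize(S[145:210,215:285],None,fx=4,fy=4,interpolation=2)
c=cv2.resize(T[235:300,205:285],None,fx=4,fy=4,interpolation=2); d=cv2.resize(S[215:265,300:370],None,fx=4,fy=4,interpolation=2)
o=np.zeros((590,800,3),np.uint8)
for i,(x,y) in zip((a,b,c,d),((0,0),(450,0),(0,325),(450,325))): o[y:y+i.shape[0],x:x+i.shape[1]]=i
cv2.imwrite("pics/c1.png",o[:,:,::-1])
for n,uv in(("bath right-front-top corner",(190,205)),("r2",(200,305)),("r3",(206,398))): print(n,ray("top",uv,.2),ray("top",uv,.1))
E
```

```text
top brass [334.6094 209.9375] [330 206  10   9  64] [ 0.6005 -0.1253  0.006 ]
top brass [404.0891 234.7129] [399 230  12  11 101] [ 0.517  -0.3013  0.006 ]
top brass [254.03 253.13] [249 248  11  11 100] [0.5034 0.1004 0.006 ]
top blue [354.7604 199.1146] [350 194  11  11  96]
top blue [366.1771 218.7396] [361 214  11  11  96]
top red [347.1607 228.7321] [341 223  13  12 112]
scene brass [248.1667 145.9545] [244 142  10   9  66] [ 0.5166 -0.3028  0.006 ]
scene brass [315.8841 237.1014] [312 233  10  10  69] [0.5039 0.0936 0.006 ]
scene blue [248.1212 164.4545] [244 163   9   4  33]
scene blue [233.9167 175.8333] [230 174   9   5  36]
scene red [329.2841 139.3864] [323 135  12  13  88]
scene red [263.2923 172.6615] [258 169  11   8  65]
black [228.2474 255.8247] [223 251  11  11  97] [0.5023 0.1685 0.006 ]
black [256.0619 283.0103] [251 278  11  11  97] [0.4256 0.101  0.006 ]
bath right-front-top corner [0.5987 0.2244 0.2   ] [0.6245 0.2445 0.1   ]
r2 [0.3819 0.2121 0.2   ] [0.3825 0.2308 0.1   ]
r3 [0.2012 0.2083 0.2   ] [0.1808 0.2266 0.1   ]
```

View pics/c1.png

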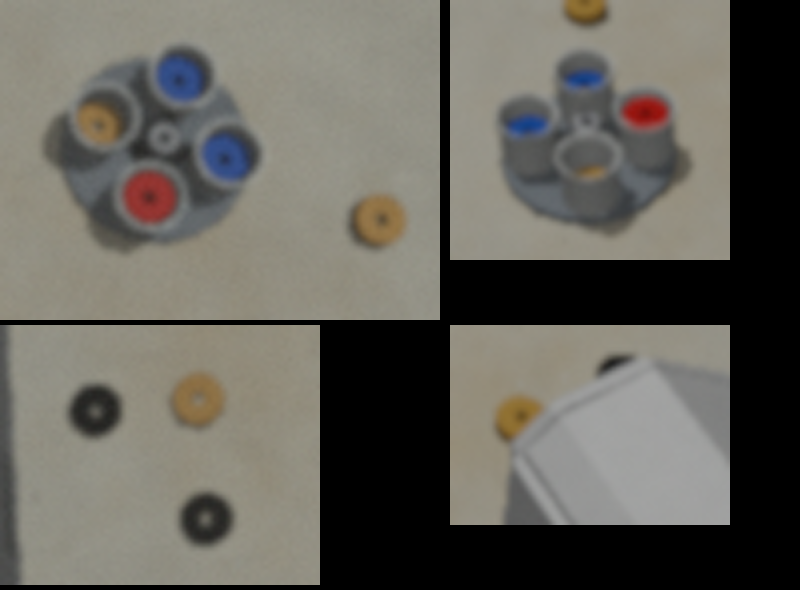

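The crop confirms that the two brass rings on the bench are A at top (254,253) and B at top (404,235). The look-alikes I'm leaving alone are the black rings at (228,256) and (256,283), and the brass weight inside a cup at (335,210). In the rotor, red (347,229) sits opposite blue (355,199), and brass (335,210) sits opposite blue (366,219). So one ring goes on the blue weight opposite red and the other on the brass weight.

```bash
cat > rot.py <<'E'
from h import *
from scipy.optimize import least_squares
np.set_printoptions(precision=4,suppress=True)
T=robot.grab_frame("top")
# cup rim pixels: bright ring pixels around the projected mouth, circle fitted on the z=0.05 plane
c0={"brass":(334.6,209.9,.020),"blueX":(354.8,199.1,.032),"blueY":(366.2,218.7,.032),"red":(347.2,228.7,.044)}
W={k:ray("top",v[:2],v[2])[:2] for k,v in c0.items()}
print(W)
def cups(p): # hub x,y,angle of the red cup
    a=p[2]+np.arange(4)*np.pi/2
    return p[:2]+.042*np.c_[np.cos(a),np.sin(a)]
for o in (("red","brass","blueX","blueY"),("red","blueY","blueX","brass")):
    P=np.array([W[k] for k in o]); w=np.array([0. if k=="brass" else 1 for k in o])[:,None]
    h=(P[0]+P[2])/2; d=P[0]-h
    r=least_squares(lambda p:((cups(p)-P)*w).ravel()*1e3,[*h,np.arctan2(d[1],d[0])])
    print(o,r.x,"cost",r.cost,"\n",cups(r.x),(P-cups(r.x))*1e3)
print("hub px",ray("top",(351,214.2),.039),"scene hub",ray("scene",(215+585/4-450/4,145+120/4),.039))
for n,u,z in(("blueX",(248.1,164.5),.032),("blueY",(233.9,175.8),.032),("red",(263.3,172.7),.044)): print("scene",n,ray("scene",u,z))
E
python3 rot.py
```

```text
{'brass': array([ 0.5977, -0.1229]), 'blueX': array([ 0.6195, -0.1777]), 'blueY': array([ 0.5643, -0.2005]), 'red': array([ 0.5404, -0.1452])}
('red', 'brass', 'blueX', 'blueY') [ 0.5693 -0.1874  2.7466] cost 2355.3786466097004 
 [[ 0.5306 -0.1712]
 [ 0.5532 -0.2261]
 [ 0.6081 -0.2035]
 [ 0.5855 -0.1486]] [[  9.7968  26.066 ]
 [ 44.4803 103.2631]
 [ 11.4155  25.7957]
 [-21.2123 -51.8618]]
('red', 'blueY', 'blueX', 'brass') [ 0.58   -0.1615  2.7532] cost 0.6764755236655103 
 [[ 0.5411 -0.1456]
 [ 0.5641 -0.2004]
 [ 0.6189 -0.1774]
 [ 0.5959 -0.1226]] [[-0.786   0.4429]
 [ 0.165  -0.103 ]
 [ 0.621  -0.3399]
 [ 1.7256 -0.2546]]
hub px [ 0.5784 -0.1609  0.039 ] scene hub [ 0.5786 -0.1602  0.039 ]
scene blueX [ 0.5602 -0.2054  0.032 ]
scene blueY [ 0.6151 -0.1828  0.032 ]
scene red [ 0.5399 -0.1451  0.044 ]
```

```bash
python3 -m jog '[{"tz":-40,"rz":-0.12},{"tz":-40,"rz":-0.12},{"rz":-0.127},{},{}]' 0.1 20
```

```text
$[0]: bad value
```

```bash
python3 -m jog '[{"tx":0,"ty":0,"tz":-40,"rx":0,"ry":0,"rz":-0.12},{"tx":0,"ty":0,"tz":-40,"rx":0,"ry":0,"rz":-0.12},{"tx":0,"ty":0,"tz":-10,"rx":0,"ry":0,"rz":-0.12}]' 0.1 20; python3 -m jog '[{"tz":-1}]'
```

```text
clock: 0.5
position: [0.2075, 0.5392, 0.3023]
eef_rot: [3.133, 0.005, 3.141]
wrist_force: [-0.3, 0.3, 1.6]
opening: 0.823
grip_force: 0.0$[0]: bad value
```

```bash
python3 -m jog '[{"tx":-21,"ty":-31,"tz":0,"rx":0,"ry":0,"rz":0},{"tx":-21,"ty":-31,"tz":0,"rx":0,"ry":0,"rz":0},{"tx":-21,"ty":-31,"tz":0,"rx":0,"ry":0,"rz":0},{"tx":-21,"ty":-31,"tz":0,"rx":0,"ry":0,"rz":0},{"tx":-21,"ty":-31,"tz":0,"rx":0,"ry":0,"rz":0},{"tx":-21,"ty":-31,"tz":0,"rx":0,"ry":0,"rz":0},{"tx":-21,"ty":-31,"tz":0,"rx":0,"ry":0,"rz":0},{"tx":-21,"ty":-31,"tz":0,"rx":0,"ry":0,"rz":0}]'; python3 -m jog '[{"tx":-21,"ty":-31,"tz":0,"rx":0,"ry":0,"rz":0},{"tx":-21,"ty":-31,"tz":0,"rx":0,"ry":0,"rz":0},{"tx":-21,"ty":-31,"tz":0,"rx":0,"ry":0,"rz":0},{"tx":-21,"ty":-31,"tz":0,"rx":0,"ry":0,"rz":0},{"tx":-21,"ty":-31,"tz":0,"rx":0,"ry":0,"rz":0},{"tx":0,"ty":0,"tz":0,"rx":0,"ry":0,"rz":0},{"tx":0,"ty":0,"tz":0,"rx":0,"ry":0,"rz":0},{"tx":0,"ty":0,"tz":0,"rx":0,"ry":0,"rz":0}]'
```

```text
clock: 1.17
position: [0.3731, 0.286, 0.2955]
eef_rot: [3.141, 0.0, 3.135]
wrist_force: [0.3, 0.8, 0.5]
opening: 0.549
grip_force: 0.0
clock: 1.83
position: [0.4761, 0.1321, 0.2952]
eef_rot: [3.141, -0.001, 3.134]
wrist_force: [0.5, 0.8, 0.7]
opening: 0.547
grip_force: 0.0
```

```bash
python3 -m jog '[{"tx":-27,"ty":-32,"tz":0,"rx":0,"ry":0,"rz":-0.007},{"tx":0,"ty":0,"tz":40,"rx":0,"ry":0,"rz":0},{"tx":0,"ty":0,"tz":40,"rx":0,"ry":0,"rz":0},{"tx":0,"ty":0,"tz":40,"rx":0,"ry":0,"rz":0},{"tx":0,"ty":0,"tz":40,"rx":0,"ry":0,"rz":0},{"tx":0,"ty":0,"tz":40,"rx":0,"ry":0,"rz":0},{"tx":0,"ty":0,"tz":40,"rx":0,"ry":0,"rz":0},{"tx":0,"ty":0,"tz":0,"rx":0,"ry":0,"rz":0}]'; python3 -m jog '[{"tx":0,"ty":0,"tz":0,"rx":0,"ry":0,"rz":0},{"tx":0,"ty":0,"tz":0,"rx":0,"ry":0,"rz":0}]'
```

```text
clock: 2.5
position: [0.4944, 0.1014, 0.0475]
eef_rot: [-3.141, -0.018, -3.139]
wrist_force: [-1.9, 0.6, -0.6]
opening: 0.548
grip_force: 0.0
clock: 2.67
position: [0.5046, 0.101, 0.0576]
eef_rot: [3.141, 0.003, -3.14]
wrist_force: [-0.7, 1.0, -0.5]
opening: 0.547
grip_force: 0.0
```

```bash
python3 -m jog '[{"tx":0,"ty":-0.6,"tz":24,"rx":0,"ry":0,"rz":0},{"tx":0,"ty":0,"tz":23,"rx":0,"ry":0,"rz":0},{"tx":0,"ty":0,"tz":0,"rx":0,"ry":0,"rz":0},{"tx":0,"ty":0,"tz":0,"rx":0,"ry":0,"rz":0},{"tx":0,"ty":0,"tz":0,"rx":0,"ry":0,"rz":0}]'
python3 - <<'E'
from h import *
o=[cv2.resize(robot.grab_frame(n)[y:y+90,x:x+90],(400,400),interpolation=2) for n,x,y in(("top",210,210),("scene",270,185))]
cv2.imwrite("pics/g1.png",np.hstack(o)[:,:,::-1]); print(robot.get_obs()["position"],proj("top",robot.get_obs()["position"]),proj("scene",robot.get_obs()["position"]))
E
```

```text
clock: 3.08
position: [0.5057, 0.0996, 0.0114]
eef_rot: [3.141, 0.005, -3.141]
wrist_force: [0.2, -0.5, 0.2]
opening: 0.547
grip_force: 0.0
[0.50554059 0.09946395 0.01109215] [254.21891237 252.0535521 ] [316.5984897  237.82602854]
```

View pics/g1.png

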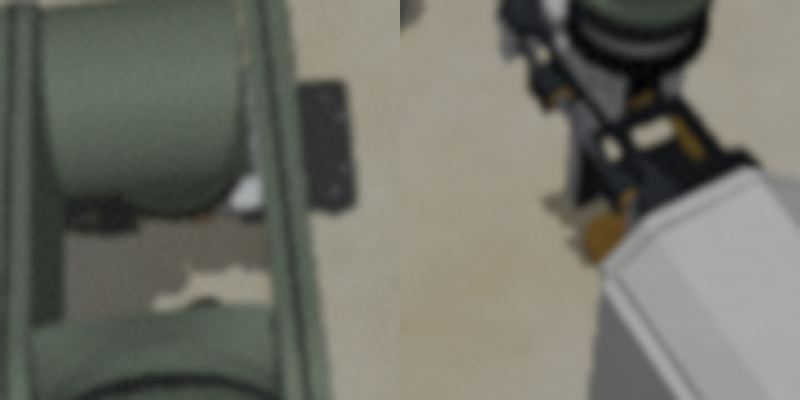

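The ring sits between the fingers, partly hidden by the bath. I'll correct 2 mm in x, drop 4 mm and close.

```bash
python3 -m jog '[{"tx":2,"ty":0.5,"tz":4,"rx":0,"ry":-0.005,"rz":0},{"tx":0,"ty":0,"tz":0,"rx":0,"ry":0,"rz":0},{"tx":0,"ty":0,"tz":0,"rx":0,"ry":0,"rz":0},{"tx":0,"ty":0,"tz":0,"rx":0,"ry":0,"rz":0}]'; python3 -m jog '[{"tx":0,"ty":0,"tz":0,"rx":0,"ry":0,"rz":0},{"tx":0,"ty":0,"tz":0,"rx":0,"ry":0,"rz":0},{"tx":0,"ty":0,"tz":0,"rx":0,"ry":0,"rz":0},{"tx":0,"ty":0,"tz":0,"rx":0,"ry":0,"rz":0},{"tx":0,"ty":0,"tz":0,"rx":0,"ry":0,"rz":0},{"tx":0,"ty":0,"tz":0,"rx":0,"ry":0,"rz":0},{"tx":0,"ty":0,"tz":0,"rx":0,"ry":0,"rz":0}]' -1 15
```

```text
clock: 3.52
position: [0.5011, 0.0998, 0.0045]
eef_rot: [-3.142, 0.005, -3.141]
wrist_force: [0.8, 0.1, 0.7]
opening: 0.553
grip_force: 0.0
clock: 4.1
position: [0.5012, 0.0997, 0.0044]
eef_rot: [-3.142, 0.005, -3.141]
wrist_force: [-0.2, 0.5, -0.8]
opening: 0.355
grip_force: 15.0
```

Gripped, but the tips are too low on the ring. I'll regrip about 3 mm higher and re-centre in x.

```bash
python3 -m jog '[{"tx":0,"ty":0,"tz":0,"rx":0,"ry":0,"rz":0},{"tx":0,"ty":0,"tz":0,"rx":0,"ry":0,"rz":0},{"tx":-2,"ty":0,"tz":-3,"rx":0,"ry":0,"rz":0},{"tx":0,"ty":0,"tz":0,"rx":0,"ry":0,"rz":0},{"tx":0,"ty":0,"tz":0,"rx":0,"ry":0,"rz":0},{"tx":0,"ty":0,"tz":0,"rx":0,"ry":0,"rz":0}]' 0.0 15; python3 -m jog '[{"tx":0,"ty":0,"tz":0,"rx":0,"ry":0,"rz":0},{"tx":0,"ty":0,"tz":0,"rx":0,"ry":0,"rz":0},{"tx":0,"ty":0,"tz":0,"rx":0,"ry":0,"rz":0},{"tx":0,"ty":0,"tz":0,"rx":0,"ry":0,"rz":0},{"tx":0,"ty":0,"tz":0,"rx":0,"ry":0,"rz":0},{"tx":0,"ty":0,"tz":0,"rx":0,"ry":0,"rz":0}]' -1 15
```

```text
clock: 4.6
position: [0.5033, 0.0998, 0.0076]
eef_rot: [3.142, 0.005, -3.141]
wrist_force: [-0.9, 0.7, -0.4]
opening: 0.498
grip_force: 0.0
clock: 5.1
position: [0.503, 0.0998, 0.0074]
eef_rot: [-3.142, 0.005, -3.141]
wrist_force: [-0.4, -0.4, -1.1]
opening: 0.353
grip_force: 15.0
```

```bash
python3 -m jog '[{"tx":0,"ty":0,"tz":-33,"rx":0,"ry":0,"rz":0},{"tx":0,"ty":0,"tz":-33,"rx":0,"ry":0,"rz":0},{"tx":0,"ty":0,"tz":-34,"rx":0,"ry":0,"rz":0},{"tx":-15,"ty":-37,"tz":0,"rx":0,"ry":0,"rz":0},{"tx":-15,"ty":-37,"tz":0,"rx":0,"ry":0,"rz":0},{"tx":-15,"ty":-37,"tz":0,"rx":0,"ry":0,"rz":0},{"tx":-15,"ty":-37,"tz":0,"rx":0,"ry":0,"rz":0},{"tx":-15,"ty":-37,"tz":0,"rx":0,"ry":0,"rz":0}]'; python3 -m jog '[{"tx":-15,"ty":-37,"tz":0,"rx":0,"ry":0,"rz":0},{"tx":0,"ty":0,"tz":0,"rx":0,"ry":0,"rz":0},{"tx":0,"ty":0,"tz":0,"rx":0,"ry":0,"rz":0},{"tx":0,"ty":0,"tz":0,"rx":0,"ry":0,"rz":0},{"tx":0,"ty":0,"tz":0,"rx":0,"ry":0,"rz":0}]'
```

```text
clock: 5.77
position: [0.5779, -0.0868, 0.1078]
eef_rot: [3.141, 0.005, -3.141]
wrist_force: [0.8, 0.7, -0.7]
opening: 0.355
grip_force: 15.0
clock: 6.18
position: [0.5917, -0.1207, 0.1073]
eef_rot: [3.141, 0.003, -3.14]
wrist_force: [-0.3, 0.1, -1.1]
opening: 0.352
grip_force: 15.0
```

```bash
python3 -m jog '[{"tx":-3.5,"ty":-1.4,"tz":22,"rx":0,"ry":0,"rz":0},{"tx":0,"ty":0,"tz":22,"rx":0,"ry":0,"rz":0},{"tx":0,"ty":0,"tz":0,"rx":0,"ry":0,"rz":0},{"tx":0,"ty":0,"tz":0,"rx":0,"ry":0,"rz":0},{"tx":0,"ty":0,"tz":0,"rx":0,"ry":0,"rz":0}]'
python3 - <<'E'
from h import *
o=[cv2.resize(robot.grab_frame(n)[y:y+80,x:x+80],(400,400),interpolation=2) for n,x,y in(("top",310,170),("scene",215,140))]
cv2.imwrite("pics/g2.png",np.hstack(o)[:,:,::-1]); p=robot.get_obs()["position"]; print(p)
for q in ((p[0],p[1],p[2]-.001),(.5952,-.1221,.05)): print([(proj(n,q)-c)*5 for n,c in(("top",(310,170)),("scene",(215,140)))])
E
```

```text
clock: 6.6
position: [0.5966, -0.1226, 0.0647]
eef_rot: [-3.141, 0.005, -3.14]
wrist_force: [0.7, -0.2, -1.1]
opening: 0.347
grip_force: 15.0
[ 0.59751198 -0.12342354  0.06568364]
[array([136.42032058, 180.33620058]), array([162.9830306 , 197.69648709])]
[array([130.24257334, 191.41577183]), array([169.22886655, 216.07441649])]
```

View pics/g2.png

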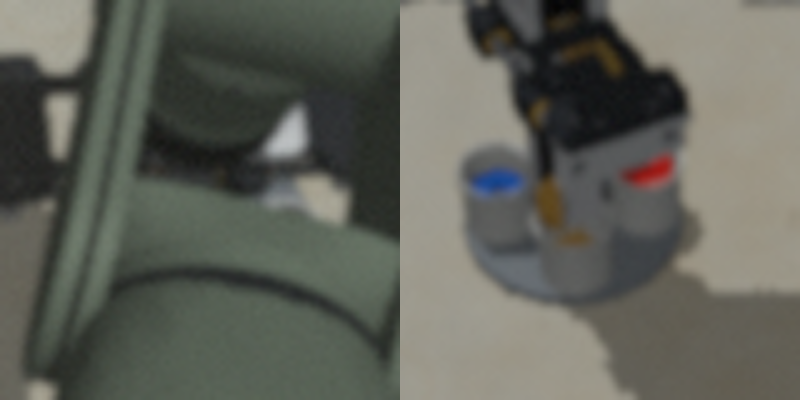

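```bash
python3 - <<'E'
from h import *
np.set_printoptions(precision=4,suppress=True)
f=lambda u,o:(np.array(u)+.5)/4-.5+o
A=[]
for n,o,L in(("top",(310,180),[(103,118),(181,77),(224,155),(151,196)]),("scene",(215-112.5,145),[(588,155),(583,75),(526,118),(645,112)])):
    P=np.array([ray(n,f(u,np.array(o)),.05)[:2] for u in L]); print(n,P,P.mean(0))
# rim as bright low-saturation pixels near brass cup, enclosing circle on z=.05
for n,c in(("top",(335.5,209)),("scene",(249.3,183.6))):
    im=cv2.imread(f"pics/{n}0.png"); g=cv2.resize(im,None,fx=4,fy=4,interpolation=2)
    h=cv2.cvtColor(g,cv2.COLOR_BGR2HSV); x,y=int(c[0]*4+1.5),int(c[1]*4+1.5); R=34
    w=h[y-R:y+R,x-R:x+R]; m=((w[...,1]<28)&(w[...,2]>135)).astype(np.uint8)
    k,l,s,_=cv2.connectedComponentsWithStats(m); i=1+np.argmax(s[1:,4]); q=np.argwhere(l==i)[:,::-1]+[x-R,y-R]
    W=np.array([ray(n,(u+.5)/4-.5,.05)[:2] for u in q]); (cx,cy),r=cv2.minEnclosingCircle(np.float32(W))
    print(n,s[i],"circle",cx,cy,r)
E
```

```text
top [[ 0.5931 -0.1201]
 [ 0.6158 -0.174 ]
 [ 0.562  -0.1947]
 [ 0.5395 -0.1445]] [ 0.5776 -0.1583]
scene [[ 0.5948 -0.1212]
 [ 0.5655 -0.193 ]
 [ 0.6187 -0.1728]
 [ 0.542  -0.14  ]] [ 0.5803 -0.1568]
top [  0   0  14  23 191] circle 0.6106088161468506 -0.1042519211769104 0.008690491318702698Traceback (most recent call last):
  File "<stdin>", line 12, in <module>
    return _wrapfunc(a, 'argmax', axis=axis, out=out, **kwds)
    return bound(*args, **kwds)
ValueError: attempt to get argmax of an empty sequence
```

```bash
cat > avg.py <<'E'
from h import *
P=[]
for i in range(6): robot.grab_frame("scene"); P.append(robot.get_obs()["position"])
print(np.round(np.mean(P,0),4),np.round(np.std(P,0),4))
E
python3 -m jog '[{"tx":2.3,"ty":1.5,"tz":0,"rx":0,"ry":0,"rz":0},{"tx":0,"ty":0,"tz":0,"rx":0,"ry":0,"rz":0},{"tx":0,"ty":0,"tz":0,"rx":0,"ry":0,"rz":0}]'; python3 avg.py
```

```text
clock: 6.95
position: [0.5944, -0.1221, 0.0647]
eef_rot: [-3.141, 0.006, -3.141]
wrist_force: [0.5, -0.4, -0.5]
opening: 0.354
grip_force: 15.0
[ 0.5942 -0.1222  0.0642] [0.0001 0.     0.0002]
```

```bash
python3 -m jog '[{"tx":-0.3,"ty":0.6,"tz":5,"rx":0,"ry":-0.005,"rz":0},{"tx":0,"ty":0,"tz":3,"rx":0,"ry":0,"rz":0},{"tx":0,"ty":0,"tz":2,"rx":0,"ry":0,"rz":0},{"tx":0,"ty":0,"tz":0,"rx":0,"ry":0,"rz":0},{"tx":0,"ty":0,"tz":0,"rx":0,"ry":0,"rz":0}]'; python3 -m jog '[{"tx":0,"ty":0,"tz":1,"rx":0,"ry":0,"rz":0},{"tx":0,"ty":0,"tz":1,"rx":0,"ry":0,"rz":0},{"tx":0,"ty":0,"tz":0,"rx":0,"ry":0,"rz":0},{"tx":0,"ty":0,"tz":0,"rx":0,"ry":0,"rz":0}]'
```

```text
clock: 7.67
position: [0.5942, -0.1214, 0.0536]
eef_rot: [3.141, 0.009, -3.141]
wrist_force: [-0.4, 0.1, -0.2]
opening: 0.349
grip_force: 15.0
clock: 8.0
position: [0.5945, -0.1216, 0.0519]
eef_rot: [-3.141, 0.01, -3.141]
wrist_force: [0.6, 0.1, -1.2]
opening: 0.352
grip_force: 15.0
```

No contact force with the ring about 1.5 mm into the bore, so I'm releasing it.

```bash
python3 -m jog '[{"tx":0,"ty":0,"tz":0,"rx":0,"ry":0.01,"rz":0},{"tx":0,"ty":0,"tz":0,"rx":0,"ry":0,"rz":0},{"tx":0,"ty":0,"tz":0,"rx":0,"ry":0,"rz":0},{"tx":0,"ty":0,"tz":0,"rx":0,"ry":0,"rz":0},{"tx":0,"ty":0,"tz":-25,"rx":0,"ry":0,"rz":0},{"tx":0,"ty":0,"tz":-33,"rx":0,"ry":0,"rz":0},{"tx":20,"ty":-36,"tz":0,"rx":0,"ry":0,"rz":0},{"tx":20,"ty":-36,"tz":0,"rx":0,"ry":0,"rz":0}]' 0.1; python3 -m jog '[{"tx":20,"ty":-36,"tz":0,"rx":0,"ry":0,"rz":0},{"tx":18,"ty":-36,"tz":0,"rx":0,"ry":0,"rz":0},{"tx":0,"ty":-36,"tz":0,"rx":0,"ry":0,"rz":0},{"tx":0,"ty":0,"tz":0,"rx":0,"ry":0,"rz":0},{"tx":0,"ty":0,"tz":0,"rx":0,"ry":0,"rz":0},{"tx":0,"ty":0,"tz":0,"rx":0,"ry":0,"rz":0}]'; python3 - <<'E'
from h import *
o=[cv2.resize(robot.grab_frame(n)[y:y+80,x:x+80],(400,400),interpolation=2) for n,x,y in(("top",310,170),("scene",215,140))]
cv2.imwrite("pics/g3.png",np.hstack(o)[:,:,::-1])
E
```

```text
clock: 8.67
position: [0.5572, -0.1937, 0.1133]
eef_rot: [-3.138, 0.006, -3.136]
wrist_force: [1.3, -1.1, -0.9]
opening: 0.551
grip_force: 0.0
clock: 9.17
position: [0.5164, -0.301, 0.1097]
eef_rot: [3.141, -0.0, 3.141]
wrist_force: [0.3, 0.3, 0.1]
opening: 0.555
grip_force: 0.0
```

View pics/g3.png

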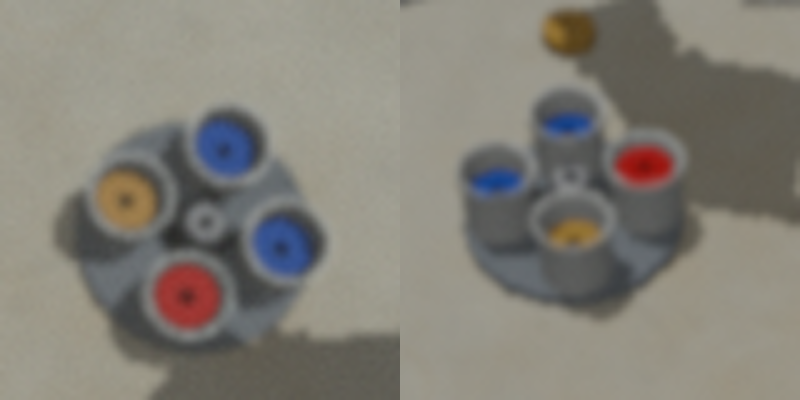

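Top (127,200) and scene (573,232) show ring A flat and level with the blue tops, so it's fully down. Next is ring B, directly below the tool.

```bash
python3 -m jog '[{"tx":-0.6,"ty":-0.8,"tz":34,"rx":0,"ry":0,"rz":0},{"tx":0,"ty":0,"tz":34,"rx":0,"ry":0,"rz":0},{"tx":0,"ty":0,"tz":24,"rx":0,"ry":0,"rz":0},{"tx":0,"ty":0,"tz":10,"rx":0,"ry":0,"rz":0},{"tx":0,"ty":0,"tz":0,"rx":0,"ry":0,"rz":0},{"tx":0,"ty":0,"tz":0,"rx":0,"ry":0,"rz":0},{"tx":0,"ty":0,"tz":0,"rx":0,"ry":0,"rz":0},{"tx":0,"ty":0,"tz":0,"rx":0,"ry":0,"rz":0}]'; python3 avg.py
```

```text
clock: 9.93
position: [0.5189, -0.3034, 0.0103]
eef_rot: [-3.139, 0.003, -3.141]
wrist_force: [-0.2, -0.0, 0.1]
opening: 0.553
grip_force: 0.0
[ 0.518  -0.303   0.0094] [0.0005 0.0002 0.0005]
```

```bash
python3 -m jog '[{"tx":1,"ty":1,"tz":1.5,"rx":0,"ry":0,"rz":0},{"tx":0,"ty":0,"tz":0,"rx":0,"ry":0,"rz":0},{"tx":0,"ty":0,"tz":0,"rx":0,"ry":0,"rz":0}]'; python3 -m jog '[{"tx":0,"ty":0,"tz":0,"rx":0,"ry":0,"rz":0},{"tx":0,"ty":0,"tz":0,"rx":0,"ry":0,"rz":0},{"tx":0,"ty":0,"tz":0,"rx":0,"ry":0,"rz":0},{"tx":0,"ty":0,"tz":0,"rx":0,"ry":0,"rz":0},{"tx":0,"ty":0,"tz":0,"rx":0,"ry":0,"rz":0},{"tx":0,"ty":0,"tz":0,"rx":0,"ry":0,"rz":0},{"tx":0,"ty":0,"tz":0,"rx":0,"ry":0,"rz":0}]' -1 15
```

```text
clock: 10.48
position: [0.5158, -0.3011, 0.0062]
eef_rot: [3.141, -0.0, -3.141]
wrist_force: [0.0, 0.2, -0.2]
opening: 0.547
grip_force: 0.0
clock: 11.07
position: [0.5161, -0.3013, 0.0064]
eef_rot: [-3.142, -0.0, -3.141]
wrist_force: [0.6, -0.3, -0.7]
opening: 0.355
grip_force: 15.0
```

```bash
python3 -m jog '[{"tx":0,"ty":0,"tz":-33,"rx":0,"ry":0,"rz":0},{"tx":0,"ty":0,"tz":-33,"rx":0,"ry":0,"rz":0},{"tx":0,"ty":0,"tz":-34,"rx":0,"ry":0,"rz":0},{"tx":-20,"ty":25,"tz":0,"rx":0,"ry":0,"rz":0},{"tx":-20,"ty":25,"tz":0,"rx":0,"ry":0,"rz":0},{"tx":-20,"ty":25,"tz":0,"rx":0,"ry":0,"rz":0},{"tx":-20,"ty":25,"tz":0,"rx":0,"ry":0,"rz":0},{"tx":-20,"ty":25,"tz":0,"rx":0,"ry":0,"rz":0}]'; python3 -m jog '[{"tx":0,"ty":0,"tz":20,"rx":0,"ry":0,"rz":0},{"tx":0,"ty":0,"tz":20,"rx":0,"ry":0,"rz":0},{"tx":0,"ty":0,"tz":0,"rx":0,"ry":0,"rz":0},{"tx":0,"ty":0,"tz":0,"rx":0,"ry":0,"rz":0},{"tx":0,"ty":0,"tz":0,"rx":0,"ry":0,"rz":0},{"tx":0,"ty":0,"tz":0,"rx":0,"ry":0,"rz":0}]'; python3 avg.py
```

```text
clock: 11.73
position: [0.6166, -0.175, 0.1063]
eef_rot: [3.141, -0.0, 3.141]
wrist_force: [0.3, -0.7, -0.2]
opening: 0.355
grip_force: 15.0
clock: 12.23
position: [0.6169, -0.1772, 0.0679]
eef_rot: [-3.141, 0.002, 3.141]
wrist_force: [0.4, -0.1, -0.7]
opening: 0.356
grip_force: 15.0
[ 0.6167 -0.177   0.0677] [0.0002 0.0002 0.0004]
```

Within 1 mm of the target; inserting slowly.

```bash
python3 -m jog '[{"tx":-0.4,"ty":0.7,"tz":6,"rx":0,"ry":0,"rz":0},{"tx":0,"ty":0,"tz":5,"rx":0,"ry":0,"rz":0},{"tx":0,"ty":0,"tz":2,"rx":0,"ry":0,"rz":0},{"tx":0,"ty":0,"tz":0,"rx":0,"ry":0,"rz":0},{"tx":0,"ty":0,"tz":0,"rx":0,"ry":0,"rz":0}]'; python3 -m jog '[{"tx":0,"ty":0,"tz":1.5,"rx":0,"ry":0,"rz":0},{"tx":0,"ty":0,"tz":1,"rx":0,"ry":0,"rz":0},{"tx":0,"ty":0,"tz":0,"rx":0,"ry":0,"rz":0},{"tx":0,"ty":0,"tz":0,"rx":0,"ry":0,"rz":0},{"tx":0,"ty":0,"tz":0,"rx":0,"ry":0,"rz":0}]'
```

```text
clock: 12.95
position: [0.6163, -0.1757, 0.053]
eef_rot: [-3.142, -0.001, -3.141]
wrist_force: [0.1, -0.7, -1.0]
opening: 0.352
grip_force: 15.0
clock: 13.37
position: [0.6168, -0.1763, 0.051]
eef_rot: [-3.14, 0.001, -3.141]
wrist_force: [1.7, -2.8, 0.4]
opening: 0.353
grip_force: 15.0
```

```bash
python3 -m jog '[{"tx":-0.4,"ty":-0.6,"tz":0,"rx":0,"ry":0,"rz":0},{"tx":0,"ty":0,"tz":0,"rx":0,"ry":0,"rz":0},{"tx":0,"ty":0,"tz":0,"rx":0,"ry":0,"rz":0}]'; python3 -m jog '[{"tx":0,"ty":0,"tz":0,"rx":0,"ry":0,"rz":0},{"tx":0,"ty":0,"tz":0,"rx":0,"ry":0,"rz":0},{"tx":0,"ty":0,"tz":0,"rx":0,"ry":0,"rz":0},{"tx":0,"ty":0,"tz":-25,"rx":0,"ry":0,"rz":0},{"tx":0,"ty":0,"tz":-35,"rx":0,"ry":0,"rz":0},{"tx":20,"ty":-36,"tz":0,"rx":0,"ry":0,"rz":0},{"tx":20,"ty":-36,"tz":0,"rx":0,"ry":0,"rz":0},{"tx":20,"ty":-36,"tz":0,"rx":0,"ry":0,"rz":0}]' 0.1; python3 -m jog '[{"tx":20,"ty":-30,"tz":0,"rx":0,"ry":0,"rz":0},{"tx":20,"ty":-10,"tz":0,"rx":0,"ry":0,"rz":0},{"tx":0,"ty":0,"tz":0,"rx":0,"ry":0,"rz":0},{"tx":0,"ty":0,"tz":0,"rx":0,"ry":0,"rz":0},{"tx":0,"ty":0,"tz":0,"rx":0,"ry":0,"rz":0}]'; python3 - <<'E'
from h import *
o=[cv2.resize(robot.grab_frame(n)[y:y+80,x:x+80],(400,400),interpolation=2) for n,x,y in(("top",310,170),("scene",215,140))]
cv2.imwrite("pics/g4.png",np.hstack(o)[:,:,::-1])
E
```

```text
clock: 13.62
position: [0.6169, -0.1763, 0.0509]
eef_rot: [-3.141, 0.0, -3.141]
wrist_force: [0.9, -2.2, 0.1]
opening: 0.356
grip_force: 15.0
clock: 14.28
position: [0.557, -0.2844, 0.112]
eef_rot: [-3.141, 0.001, -3.139]
wrist_force: [1.0, -0.4, -0.3]
opening: 0.551
grip_force: 0.0
clock: 14.7
position: [0.5174, -0.3234, 0.1108]
eef_rot: [3.141, 0.0, -3.141]
wrist_force: [-0.5, -0.1, 0.3]
opening: 0.55
grip_force: 0.0
```

View pics/g4.png

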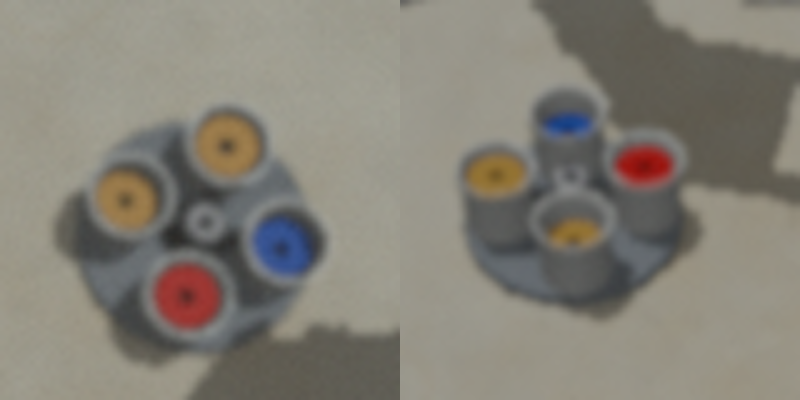

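```bash
python3 - <<'E'
from h import *
np.set_printoptions(precision=1,suppress=True)
def tri(a,b):
    M=[]
    for n,uv in(("top",a),("scene",b)):
        c=robot.get_calibration(n); P=c["mtx"]@np.c_[cv2.Rodrigues(c["rvec"])[0],c["tvec"].ravel()]; M.append((P,np.float64(uv)))
    X=cv2.triangulatePoints(M[0][0],M[1][0],M[0][1],M[1][1]).ravel(); return X[:3]/X[3]*1e3
B=((10,110,70),(26,255,255));R=((0,130,70),(6,255,255)); D={}
for n,bx in(("top",(320,185,385,240)),("scene",(222,155,285,205))):
    f=robot.grab_frame(n)
    for k,c in(("brass",B),("red",R)):
        for c,s in blobs(f,*c,bx): print(n,k,c,s); D.setdefault((n,k),[]).append(c)
for n in "top",: print("red",tri(D["top","red"][0],D["scene","red"][0]))
t=sorted(D["top","brass"],key=lambda c:-c[0]); s=sorted(D["scene","brass"],key=lambda c:c[0])
print("ringB",tri(t[0],s[0]),"ringA",tri(t[1],s[1]))
E
```

```text
top brass [355.2 198.6] [350 194  11  11  95]
top brass [335.  209.4] [330 205  11  10  89]
top red [347.2 228.7] [341 223  13  12 113]
scene brass [233.7 174.3] [229 171  11   8  64]
scene brass [249.1 185.8] [245 184   9   5  31]
scene red [263.3 172.7] [258 169  11   8  63]
red [ 540.1 -145.    44.3]
ringB [ 617.6 -175.9   45.7] ringA [ 594.9 -121.1   39.9]
```

The top and scene views show both rings flat. Ring B is level with red, 45.7 against 44.3 mm, which is within pixel noise. Ring A shows the same visible strip as the opposite blue. The gripper is clear of everything.

```bash
python3 -c "
from station import robot
print(robot.job_done())"
```

```text
the job is handed in; nothing more can be done
None
```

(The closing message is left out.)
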